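# Shake the grout-tint bottle on the sprung shaker

## Task

Lift the blue bottle up off its rail, press its bottom squarely onto the middle of the sloping shaker's sprung pad until the pad is fully down, and keep it fully down for two seconds. Then stand the bottle upright in the steel tray without dropping it, and leave everything else where it is.

Things in the scene. Friction and masses are not known exactly. Their poses are not given: they have to be found in the camera images.
- bottle: closed blue bottle, 150 tall, 0.3 kg: body diameter 54 up to height 105, then a white screw cap, diameter 48, to 150 (grip the cap). A black hook 30 wide sticks out on its +x side: strap 6 thick, underside at height 98, reaching 48 from the axis, ending in a lip down to height 78; slot between body and lip 15 wide. Origin: centre of its bottom; z along the bottle to the cap
- rack: fixed steel rack, base 110 x 170 x 8, height 153: posts at y = +-75 joined by two flat rails along y, 8 thick. The bottle's hook hangs over the top rail (x = +10, top at 150), the bottle on the -x side (axis at x = -28, bottom 52 above the slab) resting against the lower rail (height 76). It must rise 25 to come free. Origin: centre of the underside, z up
- shaker: fixed yellow shaker 160 x 140, about 126 high at the back, with a face sloping 30 degrees down towards its own -x side; the round pad stands on this face. Origin: centre of the underside, z up
- pad_top (a point): centre of the top face of the sprung round black rubber pad (diameter 68, red disc of diameter 40 in its middle), moving with it. z points out of the pad, 30 degrees from vertical, leaning to the shaker's -x side; y is level. At rest at x = -17, z = 117 in the shaker's frame, 24 above the sloping face
- shaker_pad (a joint): travel of the pad along its own -z, in m: 0 at rest, 0.012 fully down; springs back; starts to give at 4 N, about 9 N fully down
- tray: fixed stainless steel tray, 200 (x) x 160 (y) outside, rim 25 high, walls and floor 4 thick (inner floor at height 4). Origin: centre of the underside, z up
- file: chrome tile file with red round handle, 200 x 24 x 22, lying on the slab; origin under its middle
- tile: square terracotta tile 140 x 140 x 11, lying flat; origin under its centre
- float: grey rubber float 220 x 95 x 61 with bow handle; origin under its centre
- spacer_jar: clear jar with red lid, diameter 80, height 90; origin under its centre
- lamp: small white plastic work lamp, base 120 x 100, about 210 tall, toggle switch on its base; origin under its base
- filler_knife: filler knife lying flat, about 200 long; origin under it
- level: short yellow spirit level 200 x 22 x 45 standing on edge; origin under its centre

How it is judged:
On the way, in this order (a step that is already met when the one before it is completed fails the run):
1. the bottle is held clear of the rack (distance of bottle from where it was at the start of the episode above 0.05 m and contact force between bottle and rack below 0.05 N and contact force between bottle and the fingers above 1 N), for 0.1 s.
2. the held bottle presses the pad fully down (over 10.5 of 12 mm), square to it within 10 degrees and within 15 mm of its middle, for 1.5 s (value of joint shaker_pad above 0.0105 m and contact force between bottle and shaker_pad above 3 N and angle between the z axis of bottle and the z axis of pad_top, either way round below 0.175 rad and distance between bottle and pad_top below 0.015 m and contact force between bottle and the fingers above 1 N), for 1.5 s.
At the end, for the whole second after the job is handed in: the bottle stands upright (within 6 degrees), released and at rest, on the tray's inner floor, its bottom wholly inside the walls; the pad has sprung back (under 1.5 mm) (angle between bottle's own z axis and vertical below 0.1 rad and x of bottle in the frame of tray between -0.073 and 0.073 m and y of bottle in the frame of tray between -0.053 and 0.053 m and z of bottle in the frame of tray between 0 and 0.008 m and linear speed of bottle below 0.02 m/s and value of joint shaker_pad below 0.0015 m); the robot touches nothing.
It fails at once if the bottle is dropped: it moves faster than 0.5 m/s without being held (linear speed of bottle above 0.5 m/s and contact force between bottle and the fingers below 0.1 N).
It fails at once if a bystander is moved by more than 25 mm (distance of any of file, tile, float, spacer_jar, lamp, filler_knife, level from where it was at the start of the episode above 0.025 m).
It also fails if it takes over 56 s, if anything falls off the work surface, if the arm or the gripper's body presses on something with over 40 N, if the wrist force passes 120 N, or if a joint passes its speed limit or range.

## Robot

A 7-joint arm with a two-finger parallel gripper is mounted at the origin on the work surface. World frame = base frame: x ahead of the robot, y to its left, z up, the work surface at z = 0. Lengths are in m, angles in rad, forces in N, time in s.
With the tool pointing down it reaches from about 0.4 to 0.875 m from the base axis. Payload 19.3 kg.
Tool frame: the origin (TCP) lies midway between the tips of the shut fingers; the grasp point (between the pads) lies 19 mm behind it; z points along the fingers, y is the line along which they close (so a half turn about z gives the same grasp; the last joint's range is limited). The gripper opens to 85 mm and grips with 20 to 120 N. Pads are 22 mm wide; open, the fingers measure 114 mm over their backs; the gripper's body (76 mm by 85 mm) begins 54 mm behind the grasp point. The pads swing forward as they close: fully open they stand 13 mm farther back than shut.
Start: joints at [-1.409, 0.521, -0.036, 1.599, 0.021, 1.021, -0.113], TCP at [0.144, 0.608, 0.231] pointing down, gripper open.
Joint ranges: [-2.91, 2.91], [-0.3, 2.13], [-1.5, 1.42], [0.17, 2.43], [-1.26, 4.41], [0.16, 1.93], [-2.52, 2.52]. Speed limits (rad/s): [1.89, 1.89, 2.39, 2.39, 3.01, 3.01, 3.01].

## Interface

Orientations are given as [roll, pitch, yaw] about the fixed x, y, z axes, in that order (R = Rz(yaw) Ry(pitch) Rx(roll)).
In Python, from workcell import telemetry, grab_frame, calibration, bot, outline_of, landmark_of gives the robot as it stands. The module is installed in compiled form; this text tells all that it offers.
- The arm moves only by the shell command python3 -m inch 'ROWS' [FORCE]. ROWS is JSON, a list of rows, each a list of 7 numbers: the shift along the tool's x, y, z in m, then the turn, a rotation vector about the tool's x, y, z in rad, then the closure, from 0 (fully open) to 1 (shut). A call has 1 to 5 rows; each row shifts and turns the commanded pose from where the row before left it, along the tool's axes as they then stand; what a row does not reach is not made up. A row lasts 1/10 s, in which the tool goes at most 50 mm and 8.59 degrees, less where a joint would pass 70% of its speed; a pose out of reach is approached as far as the arm can. A call is refused whole if a number of a shift passes 0.05 or a number of a turn 0.15, either way. A call with a gripper value outside its range is refused whole. The fingers move at their own pace and stop on an object; FORCE is the grip in N (left out, the last holds). Time passes only in rows, so rows that do not move let the fingers close. It gives the time, the measured TCP pose, the force, the opening and the grip force at its end, in the units of the state.
- telemetry.observe(): the state, without advancing time (a new reading comes with each control period).
- grab_frame(name): name is "scene" or "top" or "wrist"; returns the picture (480x640x3 uint8, red, green, blue); there is no depth.
- calibration(name): a dict with "fovy" (degrees; the focal length in pixels is half the picture's height over the tangent of half this angle, whatever the lens; pixels are square), "cx", "cy" (the principal point, pixels), "pose" (4x4, takes a point from camera to world coordinates). Camera axes: x right, y down, z forward; pixel columns grow to the right and rows downward; lengths in m; the calibration is good to about 2 mm. A picture is of the moment at which its call begins: read the wrist's pose just before it. calibration takes no time and is no camera call; for the wrist camera it gives the pose at the moment of the call.
- bot.job_done(): hands the job in; it is judged then, once.
Trained networks look in the newest picture that a camera, given by its name, has taken for a name from the list of things; names that differ only in an ending like _2 or _b are one class to them, and where a whole thing is asked for, a point or a joint stands for the part that bears it (a point fixed in the world has none). Each returns a list of dicts, best first, with "score" (0 to 1); they miss things now and then, are a little off and sometimes report something else, mostly with a low value. They report only what shows in the picture. A call takes as long as a camera call.
- outline_of(label, camera): "region" (480x640 bool, what is visible of it) and "rect" ([left, top, right, bottom] in pixels, round what is visible of it).
- landmark_of(label, camera): "xy" ([column, row] in pixels: a listed point, or the origin of a listed thing).
The state is a dict: "clock": time; "qpos": joint angles; "qd": joint speeds; "joint_efforts": joint torques, N m; "position": TCP position; "tool_rot": TCP orientation; "force": force on the tool from outside, world axes, zero at the start; "moment": the same for the moment, N m; "grip_width": finger opening in m; "finger_force": force on a finger pad.
Only numpy, scipy, OpenCV 4.12 (cv2) and the standard library are available. Lean on these libraries where they do the work, as an engineer would, in place of code of your own. Each camera call takes 0.05 s, during which the arm holds its last target. There are 200 camera calls.

## Working session

There is one attempt and no reset: what is moved stays moved. The work goes in short steps, Python scripts to look and compute and a shell command to move; the robot and the scene stay as the last step left them, time stands still between calls to the robot, and variables do not carry over. Pictures are saved under pics/ and viewed, at most 10 in all, crops included, and the job is handed in when it is done.

```bash
mkdir -p pics; cat > h.py <<'E'
import numpy as np, cv2
from workcell import telemetry, grab_frame, calibration, bot, outline_of, landmark_of
from scipy.spatial.transform import Rotation as R
def ray(c,xy):
    k=calibration(c); f=240/np.tan(np.radians(k['fovy'])/2); P=np.array(k['pose'])
    d=P[:3,:3]@np.array([(xy[0]-k['cx'])/f,(xy[1]-k['cy'])/f,1]); return P[:3,3],d
def at_z(c,xy,z):
    o,d=ray(c,xy); return o+d*(z-o[2])/d[2]
def proj(c,p):
    k=calibration(c); f=240/np.tan(np.radians(k['fovy'])/2); P=np.array(k['pose'])
    q=P[:3,:3].T@(np.array(p)-P[:3,3]); return np.array([k['cx']+f*q[0]/q[2],k['cy']+f*q[1]/q[2]])
def tri(l):
    A=np.zeros((3,3));b=np.zeros(3)
    for c,xy in l:
        o,d=ray(c,xy); d=d/np.linalg.norm(d); M=np.eye(3)-np.outer(d,d); A+=M; b+=M@o
    return np.linalg.solve(A,b)
def save(im,n): cv2.imwrite('pics/'+n,im[:,:,::-1])
E
python3 - <<'E'
from h import *
np.set_printoptions(precision=3,suppress=True)
s=telemetry.observe(); print(s['clock'],s['position'],s['tool_rot'],s['grip_width'])
ims=[]
for c in ('scene','top'):
    im=grab_frame(c).copy(); ims.append(im); save(im,c+'0.png')
    print(c,np.array(calibration(c)['pose']),calibration(c)['fovy'])
    for n in ('bottle','rack','shaker','pad_top','tray','spacer_jar','lamp','float','level'):
        r=landmark_of(n,c)[:2]; o=outline_of(n,c)[:1]
        print(n,[(round(x['score'],2),np.round(x['xy'],1)) for x in r],[x['rect'] for x in o], [at_z(c,x['xy'],{'bottle':.06,'pad_top':.117}.get(n,0)) for x in r[:1]])
print(telemetry.observe()['clock'])
E
```

```text
0.0 [0.144 0.608 0.231] [-3.14  0.    2.91] 0.08516870638768448
scene [[-0.762  0.476 -0.438  1.279]
 [ 0.647  0.561 -0.516  0.8  ]
 [-0.    -0.677 -0.736  1.227]
 [ 0.     0.     0.     1.   ]] 49.17802590426223
bottle [(0.79, array([295.5, 186. ])), (0.72, array([426.4, 267.5]))] [[279.2, 144.5, 302.6, 188.3]] [array([ 0.478, -0.259,  0.06 ])]
rack [(0.92, array([290.4, 204.6])), (0.33, array([364.7, 233.5]))] [[305.4, 305.0, 388.6, 378.7]] [array([ 0.509, -0.251,  0.   ])]
shaker [(0.87, array([416.5, 292.4]))] [[384.6, 259.9, 453.8, 322.4]] [array([0.46, 0.28, 0.  ])]
pad_top [(0.67, array([428.1, 265.5])), (0.44, array([247.4, 159.7]))] [[280.1, 146.0, 302.9, 189.2]] [array([0.444, 0.287, 0.117])]
tray [(0.63, array([342.4, 253.9]))] [[296.2, 221.5, 374.2, 284.8]] [array([0.524, 0.029, 0.   ])]
spacer_jar [(0.8, array([224. , 236.1])), (0.74, array([290.2, 202.9]))] [[210.4, 209.7, 242.9, 248.3]] [array([ 0.763, -0.273,  0.   ])]
lamp [(0.87, array([459.6, 379. ]))] [[431.6, 316.4, 504.1, 403.5]] [array([0.581, 0.539, 0.   ])]
float [(0.97, array([348.8, 340.3]))] [[384.0, 256.1
[... 549 characters left out ...]
 array([234. , 279.8])), (0.31, array([162.7, 237.2]))] [[208.8, 253.1, 256.0, 301.8]] [array([0.46 , 0.286, 0.   ])]
pad_top [(0.73, array([227. , 284.1]))] [[218.1, 273.7, 237.6, 287.8]] [array([0.432, 0.286, 0.117])]
tray [(0.69, array([315.5, 256.3]))] [[291.9, 226.2, 341.2, 289.9]] [array([0.544, 0.014, 0.   ])]
spacer_jar [(0.78, array([396., 195.])), (0.56, array([148.8, 302.2]))] [[384.0, 180.3, 410.8, 205.3]] [array([ 0.766, -0.261,  0.   ])]
lamp [(0.62, array([161.1, 241.4]))] [[125.1, 211.3, 184.0, 264.6]] [array([0.586, 0.542, 0.   ])]
float [(0.7, array([244.2, 204.6]))] [[209.3, 187.3, 273.4, 217.7]] [array([0.722, 0.265, 0.   ])]
level [] [[479.1, 244.8, 490.2, 304.6]] []
1.9
```

```bash
python3 - <<'E'
from h import *
im=cv2.imread('pics/top0.png')[160:330,100:520]; cv2.imwrite('pics/v1.png',cv2.resize(im,None,fx=1.9,fy=1.9,interpolation=2))
im=cv2.imread('pics/scene0.png')[120:420,190:530]; cv2.imwrite('pics/v2.png',cv2.resize(im,None,fx=2,fy=2,interpolation=2))
E
```

```text
(no output)
```

View pics/v1.png

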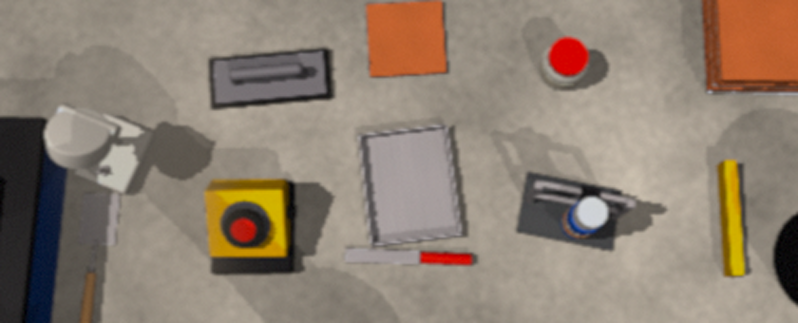

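View pics/v2.png

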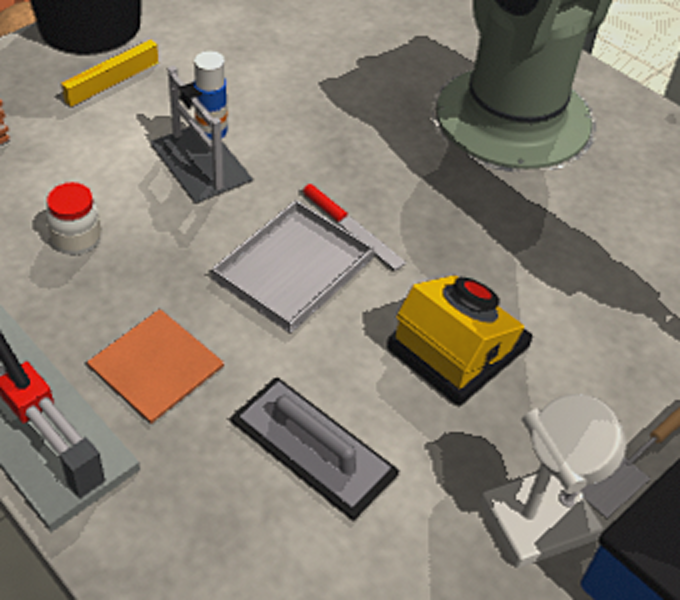

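Top view (crop, up = +x, right = −y): the white cap is at (592,213), in front of the rack. The shaker is at (250,225), with its red disc at (243,230) sloping towards the robot. The tray is at (412,185) and the file at (410,257). The scene view agrees with this and the path is clear, so I'm setting out, with a stop over the shaker for a wrist picture.

```bash
cat > log.py <<'E'
import json,numpy as np
from workcell import telemetry
s=telemetry.observe(); open('log.jsonl','a').write(json.dumps([list(map(float,s[k])) for k in('qpos','position','tool_rot')])+'\n')
print(round(s['clock'],2),np.round(s['qpos'],2),np.round(s['position'],4),np.round(s['tool_rot'],3),'F',np.round(s['force'],1),'g',round(s['grip_width'],4),np.round(s['finger_force'],1))
E
python3 log.py
python3 -m inch '[[-0.037,-0.01,-0.022,0,0,0,0],[-0.037,-0.01,-0.022,0,0,0,0],[-0.037,-0.01,-0.022,0,0,0,0],[-0.037,-0.01,-0.022,0,0,0,0],[-0.037,-0.01,-0.022,0,0,0,0]]' >/dev/null; python3 log.py
python3 -m inch '[[-0.037,-0.01,-0.022,0,0,0,0],[-0.0285,-0.0345,0,0,0,0,0],[-0.0285,-0.0345,0,0,0,0,0],[-0.0285,-0.0345,0,0,0,0,0],[-0.0285,-0.0345,0,0,0,0,0]]'; python3 log.py
python3 - <<'E'
from h import *
np.set_printoptions(precision=3,suppress=True)
print(np.array(calibration('wrist')['pose']),calibration('wrist')['fovy'])
im=grab_frame('wrist').copy(); save(im,'w1.png')
for n in ('pad_top','shaker','tray'):
    print(n,[(round(x['score'],2),np.round(x['xy'],1),at_z('wrist',x['xy'],{'pad_top':.117}.get(n,0))) for x in landmark_of(n,'wrist')[:2]])
E
```

```text
1.9 [-1.41  0.52 -0.04  1.6   0.02  1.02 -0.11] [0.1436 0.6083 0.2313] [-3.142  0.     2.91 ] F [-0.4  0.1  0.2] g 0.0852 0.0
2.4 [-1.13  0.39  0.01  1.51 -0.    1.23  0.22] [0.3134 0.5161 0.3424] [3.141 0.    2.91 ] F [1.3 0.5 0.4] g 0.0851 0.0
clock: 2.9
position: [0.4256, 0.3366, 0.3634]
tool_rot: [3.141, 0.0, 2.91]
force: [1.2, 0.2, 0.8]
grip_width: 0.0852
finger_force: 0.0
2.9 [-0.85  0.27  0.09  1.64 -0.02  1.23  0.59] [0.4256 0.3366 0.3634] [3.141 0.    2.91 ] F [1.2 0.2 0.8] g 0.0852 0.0
[[ 0.23   0.933  0.279  0.355]
 [ 0.973 -0.22  -0.066  0.353]
 [ 0.     0.286 -0.958  0.506]
 [ 0.     0.     0.     1.   ]] 66.42085452619592
pad_top [(0.8, array([267.4, 230.1]), array([0.445, 0.278, 0.117])), (0.61, array([469.2, 266.7]), array([0.54 , 0.489, 0.117]))]
shaker [(0.9, array([284.4, 219.2]), array([0.459, 0.288, 0.   ])), (0.68, array([ 93.8, 233.4]), array([0.416, 0.018, 0.   ]))]
tray [(0.82, array([122.6, 312. ]), array([0.541, 0.013, 0.   ])), (0.72, array([316.4, 382.8]), array([0.734, 0.272, 0.   ]))]
```

View pics/w1.png

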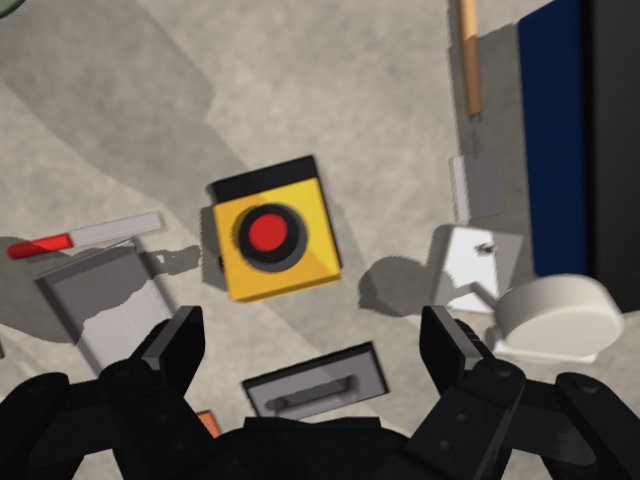

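The wrist view shows the shaker with its red disc at (267,231). Its low black edge runs from (212,186) to (314,156), and the top back edge from (233,301) to (341,275). I'll fit the disc, the yaws and the arm model next.

```bash
cat > meas.py <<'E'
from h import *
def red(im,xy,r=30):
    h=cv2.cvtColor(im,cv2.COLOR_RGB2HSV).astype(int); m=((h[...,0]<6)|(h[...,0]>174))&(h[...,1]>180)&(h[...,2]>90)
    w=np.zeros_like(m); x,y=map(int,xy); w[y-r:y+r,x-r:x+r]=1; v,u=np.nonzero(m&w); return np.array([u.mean(),v.mean()]),len(u)
E
python3 - <<'E'
from meas import *
np.set_printoptions(precision=4,suppress=True)
I={c:cv2.imread(f'pics/{f}.png')[:,:,::-1] for c,f in(('scene','scene0'),('top','top0'),('wrist','w1'))}
L=[(c,red(I[c],xy,r)[0]) for c,xy,r in(('scene',(428,267),14),('top',(228,281),14),('wrist',(267,232),32))]
print(L); p=tri(L); print('pad',p,[proj(c,p)-q for c,q in L],[at_z(c,q,.117) for c,q in L])
# shaker yaw from wrist edges
for a,b,z in(((212,186),(314,156),.0),((233,301),(341,275),.126)):
    A,B=at_z('wrist',a,z),at_z('wrist',b,z); d=B-A; print('edge',A,B,'yaw',np.degrees(np.arctan2(-d[0],d[1])))
# cap white
for c,xy in(('top',(411,272)),('scene',(294,150))):
    h=cv2.cvtColor(I[c].copy(),cv2.COLOR_RGB2HSV); x,y=xy; s=h[y-14:y+14,x-14:x+14]
    m=((s[...,1]<45)&(s[...,2]>170)).astype(np.uint8); n,l,st,ce=cv2.connectedComponentsWithStats(m); k=1+np.argmax(st[1:,4]); print(c,st[k],ce[k]+[x-14,y-14],at_z(c,ce[k]+[x-14,y-14],.202))
# tray, rack from outline in top
im=grab_frame('top')
for n,z in(('tray',.025),('rack',.004)):
    o=outline_of(n,'top')[0]; cs,_=cv2.findContours(o['region'].astype(np.uint8),0,1); q=cv2.boxPoints(cv2.minAreaRect(max(cs,key=len)))
    w=np.array([at_z('top',t,z)[:2] for t in q]); print(n,o['score'],w.mean(0),w.tolist())
E
cat > kin.py <<'E'
import json,numpy as np
from scipy.optimize import least_squares
from scipy.spatial.transform import Rotation as R
D=[json.loads(l) for l in open('log.jsonl')]
def fk(q,p):
    h,a,b,c,o,y0=p[:6]; T=R.from_euler('z',o+S[0]*q[0]); x=np.array([0,0,h])
    T=T*R.from_euler('y',q[1]); x=x+T.apply([0,0,a]); T=T*R.from_euler('z',S[1]*q[2])*R.from_euler('y',q[3]); x=x+T.apply([0,0,b])
    T=T*R.from_euler('z',S[2]*q[4])*R.from_euler('y',q[5]); x=x+T.apply([0,0,c]); return x,T*R.from_euler('z',S[3]*q[6]+y0)
def fit():
    global S; best=None
    import itertools
    for S in itertools.product((1,-1),repeat=4):
      for y0 in(0,1.57,3.14,-1.57):
        f=lambda p: np.concatenate([np.r_[fk(q,p)[0]-x,.2*(fk(q,p)[1].inv()*R.from_euler('xyz',e)).as_rotvec()] for q,x,e in D])
        r=least_squares(f,[.36,.46,.46,.3,0 if S[0]==1 else -.07,y0])
        if best is None or r.cost<best[0]: best=(r.cost,S,r.x,np.abs(r.fun).max())
    S=best[1]; return best
if __name__=='__main__': print(fit())
E
python3 kin.py
```

```text
[('scene', array([428.5652, 264.7246])), ('top', array([227.6992, 280.5489])), ('wrist', array([267.4069, 232.2649]))]
pad [0.4429 0.2847 0.1186] [array([-0.6067, -0.3226]), array([-0.16  , -0.1266]), array([ 0.8829, -1.22  ])] [array([0.4413, 0.2858, 0.117 ]), array([0.4427, 0.2845, 0.117 ]), array([0.4443, 0.2831, 0.117 ])]
edge [0.3899 0.205  0.    ] [0.3832 0.3509 0.    ] yaw 2.6019909320626398
edge [0.5111 0.2253 0.126 ] [0.5086 0.3513 0.126 ] yaw 1.1389183339808304
top [  7   6  16  16 190] [411.3211 271.2737] [ 0.47   -0.2698  0.202 ]
scene [  0   0  28  28 558] [292.7061 146.9176] [ 0.465  -0.2825  0.202 ]
tray 0.9 [0.5369 0.0138] [[0.6271747143688791, 0.11082739543042862], [0.6504100145736278, -0.05542192400102375], [0.44603201107810564, -0.08088281089993263], [0.4239023154145466, 0.08082355041952227]]
rack 0.74 [ 0.498  -0.2802] [[0.4616084833688414, -0.17332107831452825], [0.569604703885173, -0.19539865718508634], [0.5338808071483983, -0.38833676769931813], [0.427011949449817, -0.3636086573512083]]
(np.float64(1.112062435056564e-05), (-1, -1, -1, -1), array([-26.9136995 ,   0.4932213 ,   0.44492501, -26.94933583,
        -0.09861234,   1.47218399]), np.float64(0.003326507876471485))
```

```bash
python3 log.py
python3 -m inch '[[-0.025,-0.034,0,0,0,0,0],[-0.025,-0.034,0,0,0,0,0],[-0.025,-0.034,0,0,0,0,0],[-0.025,-0.034,0,0,0,0,0],[-0.025,-0.034,0,0,0,0,0]]' >/dev/null; python3 log.py
python3 -m inch '[[-0.005,-0.045,0,0,0,0,0],[0,-0.046,0,0,0,0,0],[0,-0.046,0,0,0,0,0],[0,-0.046,0,0,0,0,0],[0,-0.046,0,0,0,0,0]]' >/dev/null; python3 log.py
python3 -m inch '[[0,-0.046,0,0,0,0.1,0],[0,-0.046,0,0,0,0.1,0],[0,-0.03,0,0,0,0.09,0],[0,0,0,0,0.1,0,0],[0,0,0,0,0.1,0,0]]' >/dev/null; python3 log.py; python3 kin.py
```

```text
3.25 [-0.85  0.27  0.09  1.64 -0.02  1.23  0.58] [0.4246 0.3393 0.3632] [ 3.142 -0.     2.911] F [-0.5  0.2  0.1] g 0.0852 0.0
3.75 [-0.55  0.25  0.2   1.68 -0.05  1.22  1.01] [0.508  0.1437 0.3633] [3.141 0.    2.912] F [0.2 0.6 0.9] g 0.0853 0.0
4.25 [-0.26  0.13  0.35  1.82 -0.05  1.19  1.44] [ 0.4596 -0.0805  0.3634] [3.141 0.    2.912] F [0.6 0.3 0.9] g 0.0854 0.0
4.75 [-0.05  0.27  0.49  1.69 -0.15  1.41  1.53] [ 0.422  -0.1949  0.3641] [ 3.14  -0.202  2.621] F [0.6 2.3 0.2] g 0.0856 0.0
(np.float64(9.860868178925857e-05), (-1, -1, -1, -1), array([ 0.34144822,  0.50666598,  0.43323886,  0.32112649, -0.10584737,
        1.46525665]), np.float64(0.007188815600245549))
```

```bash
cat > ik.py <<'E'
from kin import *
b=fit(); P=b[2]; import kin
lo=np.array([-2.91,-.3,-1.5,.17,-1.26,.16,-2.52]);hi=np.array([2.91,2.13,1.42,2.43,4.41,1.93,2.52])
def ik(x,Rt,q0,m=.05):
    def f(q):
        a,T=fk(q,P); return np.r_[(a-x)*10,(T.inv()*Rt).as_rotvec()*3,.01*(q-q0)]
    r=least_squares(f,np.clip(q0,lo+m+.001,hi-m-.001),bounds=(lo+m,hi-m)); a,T=fk(r.x,P)
    return r.x,np.linalg.norm(a-x),np.linalg.norm((T.inv()*Rt).as_rotvec())
def pose(bot,n,cl,delta):   # bottle bottom, axis, closing direction, rel tilt
    n=np.array(n)/np.linalg.norm(n); y=np.array(cl,float); y-=n*(y@n); y/=np.linalg.norm(y); z=-n; x=np.cross(y,z)
    Rt=R.from_matrix(np.c_[x,y,z])*R.from_euler('y',delta); return np.array(bot)+.130*n+.019*Rt.apply([0,0,1]),Rt
E
python3 - <<'E'
from ik import *
np.set_printoptions(precision=3,suppress=True)
q0=np.array(D[-1][0]); print(P,R.from_euler('xyz',D[-1][2]).as_matrix())
ys=.035; n=np.array([-.5*np.cos(ys),-.5*np.sin(ys),.866]); pad=np.array([.443,.2845,.1175])
for d in(0,.1,.2,.3):
  for az in(60,90):
    c=np.radians(az); print(d,'pick',az,*ik(*pose([.47,-.27,.052],[0,0,1],[np.cos(c),np.sin(c),0],d),q0))
  cl=[-np.sin(ys),np.cos(ys),0]
  for h in(.1,-.012):
    for qs in(q0,np.array([-.8,0,.1,2.2,0,.5,.5]),np.array([-.8,0,-.6,2.2,0,.5,.5]),np.array([-.8,0,.8,2.2,0,.5,.5])): print('  press',h,*ik(*pose(pad+h*n,n,cl,d),qs))
  print('  place',*ik(*pose([.5365,.014,.004],[0,0,1],cl,d),q0))
E
```

```text
[ 0.341  0.507  0.433  0.321 -0.106  1.465] [[-0.85   0.498 -0.173]
 [ 0.488  0.867  0.101]
 [ 0.201  0.002 -0.98 ]]
0 pick 60 [ 0.097  0.516  0.423  1.872 -0.283  0.812  1.715] 2.2546719954013428e-06 1.1022665086800026e-05
0 pick 90 [ 0.196  0.498  0.29   1.872 -0.192  0.798  2.158] 2.8639642949172434e-06 1.7418186500740254e-05
  press 0.1 [-0.775 -0.025 -0.324  2.266  0.676  0.698  0.023] 1.1587895660341542e-05 6.891574528647503e-05
  press 0.1 [-0.978 -0.024 -0.124  2.266  0.683  0.702  0.015] 3.831560010756903e-06 3.08115911800163e-05
  press 0.1 [-0.623 -0.026 -0.473  2.266  0.67   0.695  0.028] 4.385593361103262e-06 2.8099891210616332e-05
  press 0.1 [-1.327 -0.024  0.219  2.266  0.695  0.708  0.004] 4.103230015587892e-06 3.3526019017559815e-05
  press -0.012 [-1.922  0.439  1.147  2.304 -0.197  0.25   0.891] 1.3758118101913856e-05 5.3003263629794855e-05
  press -0.012 [-1.272  0.235  0.333  2.304  0.903  0.384 -0.166] 9.438549482985356e-06 7.355864562588484e-05
  press -0.012 [-0.849  0.226 -0.144  2.304  1.067  0.478 -0.315] 1.1599427538298625e-05 6.995100395426893e-05
  pres
[... 3083 characters left out ...]
.534] 9.99778714235739e-07 5.602230588658027e-06
  press 0.1 [-1.268  0.039  0.355  2.112  0.191  0.841  0.575] 1.7402295790519298e-06 7.40474121819233e-06
  press -0.012 [-1.     0.26   0.198  2.137  0.161  0.58   0.666] 5.956381959035376e-06 4.431504521410171e-05
  press -0.012 [-0.894  0.256  0.075  2.137  0.221  0.586  0.609] 5.980371339137031e-07 4.120841225086794e-06
  press -0.012 [-0.622  0.262 -0.241  2.137  0.367  0.609  0.47 ] 1.1862342223903069e-06 7.785988701556731e-06
  press -0.012 [-1.154  0.272  0.379  2.137  0.067  0.574  0.756] 7.94929554654624e-07 4.9195722513894985e-06
  place [-0.299  0.703  0.241  1.676 -0.159  1.085  1.613] 1.2445620519354278e-06 2.384489121340189e-06
```

```bash
python3 - <<'E'
from meas import *
np.set_printoptions(precision=4,suppress=True)
im=grab_frame('wrist').copy(); save(im,'w2.png')
for n in ('bottle','rack'): print(n,[(round(x['score'],2),np.round(x['xy'],1)) for x in landmark_of(n,'wrist')[:2]])
print(proj('wrist',[.47,-.27,.202]))
s=telemetry.observe(); p=np.array(s['position']); T=R.from_euler('xyz',s['tool_rot'])
for c in [(.47,-.27)]:
    t=np.array([*c,.052+.130])+.019*T.apply([0,0,1]); print('d world',t-p,'tool',T.inv().apply(t-p),T.inv().apply([0,0,1]))
E
```

```text
bottle [(0.87, array([281.4, 307.7]))]
rack [(0.91, array([292.1, 313.6]))]
[265.0472 347.9641]
d world [ 0.044  -0.073  -0.1989] tool [-0.1128 -0.0412  0.1801] [ 0.2001 -0.0016 -0.9798]
```

View pics/w2.png

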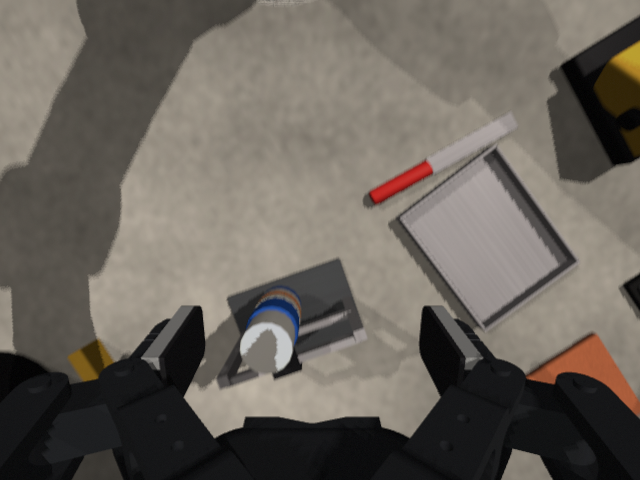

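The wrist view shows the cap centre at about (267,346). My estimate projects to (265,348), so it holds.

```bash
cat > to.py <<'E'
import sys
from h import *
np.set_printoptions(precision=4,suppress=True)
def to(t,Rt=None):
    s=telemetry.observe(); p=np.array(s['position']); T=R.from_euler('xyz',s['tool_rot'])
    print('d world',np.array(t)-p,'tool',T.inv().apply(np.array(t)-p), 'rot',(T.inv()*Rt).as_rotvec() if Rt is not None else '')
E
python3 -m inch '[[-0.0243,-0.0138,-0.005,0,0,0,0],[-0.0243,-0.0138,-0.005,0,0,0,0],[-0.0243,-0.0138,-0.005,0,0,0,0],[-0.008,0,0.04,0,0,0,0],[-0.008,0,0.04,0,0,0,0]]' >/dev/null
python3 -m inch '[[0,0,0,0,0,0,0]]' >/dev/null
python3 log.py; python3 - <<'E'
from to import *
from ik import pose
t,Rt=pose([.47,-.27,.052],[0,0,1],[.5,.866,0],.2); print(t); to(t,Rt)
E
```

```text
5.5 [ 0.09  0.49  0.48  1.64 -0.22  1.29  1.69] [ 0.4642 -0.2664  0.2786] [-3.141 -0.205  2.621] F [-0.   0.2  0.2] g 0.0853 0.0
[ 0.4667 -0.2681  0.1634]
d world [ 0.0025 -0.0017 -0.1152] tool [-0.0264 -0.0001  0.1122] rot [-0.0014 -0.005   0.0026]
```

```bash
python3 -m inch '[[-0.0066,0,0.028,0,0,0,0],[-0.0066,0,0.028,0,0,0,0],[-0.0066,0,0.028,0,0,0,0],[-0.0066,0,0.028,0,0,0,0],[0,0,0,0,0,0,0]]' 80 >/dev/null;python3 log.py
python3 -m inch '[[0,0,0,0,0,0,1],[0,0,0,0,0,0,1],[0,0,0,0,0,0,1],[0,0,0,0,0,0,1],[0,0,0,0,0,0,1]]' >/dev/null;python3 log.py
python3 -m inch '[[0,0,0,0,0,0,1],[0,0,0,0,0,0,1],[0,0,0,0,0,0,1]]' >/dev/null;python3 log.py
```

```text
6.0 [ 0.13  0.62  0.44  1.74 -0.28  1.06  1.74] [ 0.4686 -0.269   0.1663] [-3.141 -0.202  2.621] F [0.5 1.  0.6] g 0.0852 0.0
6.5 [ 0.13  0.61  0.44  1.73 -0.28  1.06  1.74] [ 0.4696 -0.2703  0.1691] [ 3.141 -0.197  2.62 ] F [-0.8  2.4 16.9] g 0.0462 79.5
6.8 [ 0.13  0.61  0.44  1.73 -0.28  1.06  1.74] [ 0.4696 -0.2703  0.1691] [ 3.141 -0.197  2.62 ] F [-1.4  2.3 17.6] g 0.0464 79.5
```

```bash
python3 -m inch '[[0.002,0,-0.01,0,0,0,1],[0.003,0,-0.015,0,0,0,1],[0.004,0,-0.02,0,0,0,1],[0.006,0,-0.03,0,0,0,1],[0.008,0,-0.04,0,0,0,1]]' >/dev/null;python3 log.py
python3 -m inch '[[0.008,0,-0.04,0,0,0,1],[0.006,0,-0.03,0,0,0,1],[0,0,0,0,0,0,1],[0,0,0,0,0,0,1]]' >/dev/null;python3 log.py
python3 - <<'E'
from h import *
for c in('scene','wrist'): save(grab_frame(c),c+'3.png')
a=cv2.imread('pics/scene3.png')[30:330,190:490];b=cv2.resize(cv2.imread('pics/wrist3.png'),(400,300))
cv2.imwrite('pics/v3.png',np.hstack([a,b]))
E
```

```text
7.3 [ 0.09  0.49  0.49  1.62 -0.22  1.3   1.69] [ 0.4684 -0.2698  0.2854] [-3.141 -0.201  2.62 ] F [ 1.3 -0.4 -2.8] g 0.0463 83.7
7.7 [ 0.08  0.43  0.51  1.51 -0.2   1.45  1.66] [ 0.469  -0.2702  0.3562] [ 3.141 -0.199  2.62 ] F [-0.1  0.4 -3.7] g 0.0459 84.0
```

View pics/v3.png

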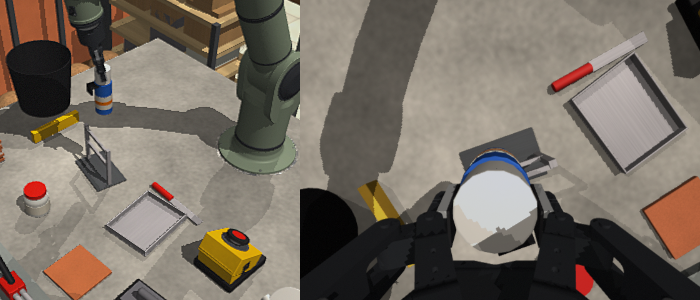

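Scene (left): the bottle hangs upright from the fingers, well clear of the rack, at about (103,90). Wrist (right): the cap is centred between the pads. Next I'll carry it along y towards the shaker.

```bash
python3 -m inch '[[0.01,0.02,0.002,0,0,0,1],[0.022,0.039,0.0045,0,0,0,1],[0.022,0.039,0.0045,0,0,0,1],[0.022,0.039,0.0045,0,0,0,1],[0.022,0.039,0.0045,0,0,0,1]]' >/dev/null;python3 log.py
python3 -m inch '[[0.022,0.039,0.0045,0,0,0,1],[0.022,0.039,0.0045,0,0,0,1],[0.022,0.039,0.0045,0,0,0,1],[0.022,0.039,0.0045,0,0,0,1],[0.022,0.039,0.0045,0,0,0,1]]' >/dev/null;python3 log.py
python3 -m inch '[[0.02,0.035,0.004,0,0,0,1],[0.01,0.02,0.002,0,0,0,1],[0,0,0,0,0,0,1]]' >/dev/null;python3 log.py
cat > plan.py <<'E'
from to import *
# bottle in tool frame from the settled grasp
T0=R.from_euler('xyz',[3.141,-.197,2.62]); c=T0.inv().apply(np.array([.470,-.270,.052])-np.array([.4696,-.2703,.1691])); Ax=T0.inv().apply([0,0,1])
ys=.035; n=np.array([-.5*np.cos(ys),-.5*np.sin(ys),.866]); pad=np.array([.443,.2845,.1175])
def target(bottom,ax,cl):
    ax=np.array(ax)/np.linalg.norm(ax); cl=np.array(cl,float); cl-=ax*(ax@cl); cl/=np.linalg.norm(cl)
    W=np.c_[np.cross(cl,ax),cl,ax]; yt=np.array([0,1,0])-Ax*Ax[1]; yt/=np.linalg.norm(yt); B=np.c_[np.cross(yt,Ax),yt,Ax]
    Rt=R.from_matrix(W@B.T); return np.array(bottom)-Rt.apply(c),Rt
def now():
    s=telemetry.observe(); T=R.from_euler('xyz',s['tool_rot']); return np.array(s['position'])+T.apply(c),T.apply(Ax)
E
python3 - <<'E'
from plan import *
b,a=now(); print('bottle',b,a)
for cm in('scene','top'):
    im=grab_frame(cm).copy(); save(im,cm+'4.png')
    print(cm,'pred bottom/top px',proj(cm,b),proj(cm,b+.15*a),[(round(x['score'],2),np.round(x['xy'],1)) for x in landmark_of('bottle',cm)[:2]],[(o['score'],o['rect']) for o in outline_of('bottle',cm)[:1]])
cl=[-np.sin(ys),np.cos(ys),0]
for h in(.08,): to(*target(pad+h*n,n,cl))
E
```

```text
8.3 [-0.26  0.29  0.43  1.69 -0.19  1.38  1.27] [ 0.4694 -0.066   0.3546] [-3.141 -0.201  2.619] F [ 1.1 -0.2 -3.4] g 0.0463 84.0
8.8 [-0.58  0.29  0.31  1.68 -0.24  1.34  0.84] [0.4693 0.1589 0.3545] [-3.14  -0.201  2.619] F [ 1.   1.  -3.4] g 0.046 84.0
9.1 [-0.66  0.32  0.28  1.63 -0.25  1.34  0.74] [0.4698 0.2233 0.3539] [-3.14  -0.202  2.624] F [ 0.8 -0.4 -3.3] g 0.0464 83.7
bottle [0.4696 0.2237 0.2368] [ 0.0053 -0.0006  1.    ]
scene pred bottom/top px [410.5723 226.9403] [418.3902 183.8544] [(0.76, array([409.6, 226.6]))] [(0.69, [395.2, 182.5, 424.9, 236.6])]
top pred bottom/top px [241.8061 266.4835] [232.9479 257.3662] [] []
d world [-0.1267  0.0614 -0.0671] tool [ 0.1243 -0.0101  0.0937] rot [-0.0366 -0.5127 -0.5638]
```

```bash
python3 -m inch '[[0.031,-0.0025,0.0234,0,0,0,1],[0.031,-0.0025,0.0234,0,0,0,1],[0.031,-0.0025,0.0234,0,0,0,1],[0.031,-0.0025,0.0234,0,0,0,1],[0,0,0,0,0,0,1]]' >/dev/null;python3 log.py
python3 -m inch '[[0,0,0,-0.006,-0.085,-0.094,1],[0,0,0,-0.006,-0.085,-0.094,1],[0,0,0,-0.006,-0.085,-0.094,1],[0,0,0,-0.006,-0.085,-0.094,1],[0,0,0,-0.006,-0.085,-0.094,1]]' >/dev/null;python3 log.py
python3 -m inch '[[0,0,0,-0.006,-0.085,-0.094,1],[0,0,0,0,0,0,1],[0,0,0,0,0,0,1]]' >/dev/null;python3 log.py
python3 - <<'E'
from plan import *
b,a=now(); print('bottle',b,a,'height over pad',(b-pad)@n,'off',(b-pad)-n*((b-pad)@n),'ang',np.degrees(np.arccos(a@n)))
to(*target(pad+.08*n,n,[-np.sin(ys),np.cos(ys),0]))
for cm in('scene','top','wrist'):
    im=grab_frame(cm).copy(); save(im,cm+'5.png'); print(cm,proj(cm,b),proj(cm,b+.15*a),proj(cm,pad),[(round(x['score'],2),np.round(x['xy'],1)) for x in landmark_of('bottle',cm)[:1]])
a=cv2.imread('pics/scene5.png')[170:320,350:500]; w=cv2.imread('pics/wrist5.png')[100:,:]
cv2.imwrite('pics/v5.png',np.hstack([cv2.resize(a,(400,400),interpolation=2),cv2.resize(w,(400,400*380//640+160))[:400]]))
E
```

```text
9.9 [-0.85  0.22  0.19  1.94 -0.26  1.08  0.53] [0.3405 0.282  0.2869] [-3.139 -0.202  2.623] F [ 0.5 -0.4 -2.6] g 0.0465 83.7
10.4 [-1.07  0.07  0.11  2.12  0.25  0.82  0.4 ] [0.3448 0.2811 0.2887] [3.119 0.242 3.084] F [ 0.4 -0.7 -3.9] g 0.0461 84.1
10.7 [-1.1   0.04  0.09  2.17  0.37  0.78  0.34] [0.3445 0.281  0.2885] [ 3.14   0.322 -3.108] F [ 0.4 -0.3 -3. ] g 0.046 84.1
bottle [0.4027 0.2836 0.1869] [-0.4958 -0.018   0.8682] height over pad 0.0802393757406895 off [-0.0002  0.0005 -0.0001] ang 0.4598593328547342
d world [-0.0002 -0.0004 -0.0004] tool [ 0.0003 -0.0004  0.0003] rot [ 0.0009 -0.0045 -0.0014]
scene [441.5259 240.4657] [468.478 191.94 ] [427.8051 264.6357] [(0.94, array([443. , 243.1]))]
top [222.8994 291.1515] [212.8011 314.2767] [227.6755 280.4237] [(0.73, array([222.6, 291.2]))]
wrist [312.5985 266.9298] [313.5259 336.2963] [311.8595 254.4395] [(0.56, array([314.8, 269.2]))]Traceback (most recent call last):
  File "<stdin>", line 7, in <module>
    return _nx.concatenate(arrs, 1, dtype=dtype, casting=casting)
           ~~~~~~~~~~~~~~~^^^^^^^^^^^^^^^^^^^^^^^^^^^^^^^^^^^^^^^
ValueError: all the input array dimensions except for the concatenation axis must match exactly, but along dimension 0, the array at index 0 has size 400 and the array at index 1 has size 397
```

```bash
python3 - <<'E'
from h import *
a=cv2.imread('pics/scene5.png')[170:320,350:500]; w=cv2.imread('pics/top5.png')[230:330,170:270]
cv2.imwrite('pics/v5.png',np.hstack([cv2.resize(a,(400,400),interpolation=2),cv2.resize(w,(400,400),interpolation=2)]))
E
```

```text
(no output)
```

View pics/v5.png

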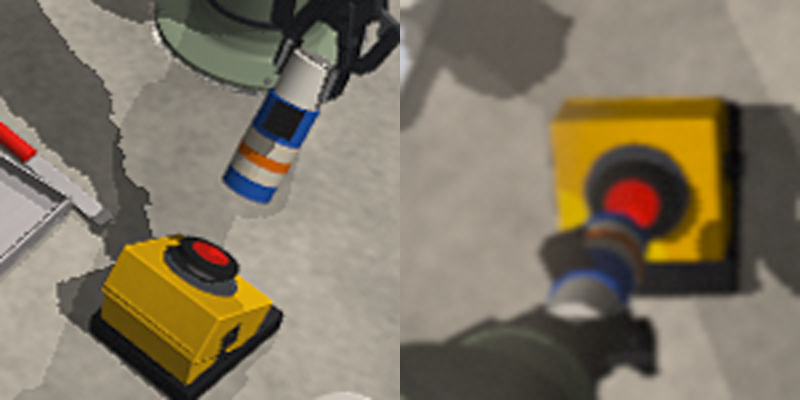

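The bottle in the scene crop leans along the pad normal and points at the red disc; the top crop agrees. Moving along the normal now.

```bash
cat > st.py <<'E'
from plan import *
import log
b,a=now(); s=telemetry.observe(); print('h %.4f'%((b-pad)@n),'off',(b-pad)-n*((b-pad)@n),'ang %.1f'%np.degrees(np.arccos(a@n)),'Fn %.1f'%(np.array(s['force'])@n))
E
python3 -m inch '[[-0.0039,0,0.0196,0,0,0,1],[-0.0039,0,0.0196,0,0,0,1],[-0.0039,0,0.0196,0,0,0,1],[-0.0026,0,0.013,0,0,0,1],[0,0,0,0,0,0,1]]' >/dev/null;python3 st.py
python3 -m inch '[[-0.001,0,0.005,0,0,0,1],[0,0,0,0,0,0,1]]' >/dev/null;python3 st.py
```

```text
11.5 [-1.05  0.19  0.13  2.2   0.42  0.59  0.35] [0.3812 0.2819 0.2234] [-3.14   0.323 -3.106] F [-0.4 -0.8 -3. ] g 0.0459 84.2
h 0.0056 off [-0.0008 -0.0001 -0.0004] ang 0.5 Fn -2.4
11.7 [-1.05  0.2   0.13  2.2   0.42  0.57  0.35] [0.3835 0.2829 0.2204] [ 3.14   0.324 -3.105] F [-0.1  0.6 -3.1] g 0.0463 84.2
h 0.0018 off [-0.0002  0.0011 -0.0001] ang 0.4 Fn -2.6
```

```bash
python3 -m inch '[[-0.0008,0,0.004,0,0,0,1],[0,0,0,0,0,0,1]]' >/dev/null;python3 st.py
python3 -m inch '[[-0.0008,0,0.004,0,0,0,1],[0,0,0,0,0,0,1]]' >/dev/null;python3 st.py
python3 -m inch '[[-0.0008,0,0.004,0,0,0,1],[0,0,0,0,0,0,1]]' >/dev/null;python3 st.py
```

```text
11.9 [-1.05  0.21  0.13  2.2   0.42  0.56  0.35] [0.3855 0.2832 0.2169] [ 3.14   0.324 -3.105] F [-1.4  0.4  0.4] g 0.0463 84.5
h -0.0022 off [-0.0002  0.0013 -0.0001] ang 0.4 Fn 1.1
12.1 [-1.04  0.22  0.14  2.2   0.42  0.55  0.35] [0.3875 0.2832 0.2132] [ 3.14   0.324 -3.105] F [-2.   0.8  2.7] g 0.0463 84.6
h -0.0065 off [-0.0003  0.0013 -0.0001] ang 0.4 Fn 3.3
12.3 [-1.04  0.22  0.14  2.2   0.43  0.54  0.35] [0.3896 0.2833 0.2095] [ 3.14   0.324 -3.105] F [-2.6  0.4  3.9] g 0.046 84.7
h -0.0107 off [-0.0003  0.0013 -0.0001] ang 0.4 Fn 4.6
```

```bash
python3 -m inch '[[-0.0004,0,0.002,0,0,0,1],[0,0,0,0,0,0,1]]' >/dev/null;python3 st.py
python3 -m inch '[[-0.0003,0,0.0015,0,0,0,1],[0,0,0,0,0,0,1]]' >/dev/null;python3 st.py
```

```text
12.5 [-1.04  0.23  0.14  2.2   0.43  0.54  0.35] [0.3904 0.2835 0.2084] [ 3.14   0.324 -3.105] F [-11.4  -0.8  20.1] g 0.0463 86.6
h -0.0121 off [-0.0002  0.0015 -0.0001] ang 0.4 Fn 23.1
12.7 [-1.04  0.23  0.14  2.2   0.43  0.53  0.35] [0.3912 0.2853 0.208 ] [ 3.137  0.326 -3.104] F [-20.3   1.   33.8] g 0.0462 89.8
h -0.0129 off [0.0004 0.0038 0.0003] ang 0.5 Fn 39.4
```

```bash
python3 -m inch '[[0.0002,0,-0.001,0,0,0,1],[0,0,0,0,0,0,1],[0,0,0,0,0,0,1],[0,0,0,0,0,0,1],[0,0,0,0,0,0,1]]' >/dev/null;python3 st.py
for i in 1 2 3 4; do python3 -m inch '[[0,0,0,0,0,0,1],[0,0,0,0,0,0,1],[0,0,0,0,0,0,1],[0,0,0,0,0,0,1],[0,0,0,0,0,0,1]]' >/dev/null;python3 st.py; done
```

```text
13.2 [-1.04  0.23  0.14  2.2   0.43  0.54  0.35] [0.3909 0.2845 0.2081] [ 3.138  0.325 -3.104] F [-7.3  3.7 10.7] g 0.0462 87.1
h -0.0126 off [0.0001 0.0028 0.0001] ang 0.5 Fn 12.8
13.7 [-1.04  0.23  0.14  2.2   0.43  0.54  0.35] [0.3909 0.2846 0.2081] [ 3.138  0.325 -3.104] F [-6.1  3.5 11.2] g 0.0466 87.1
h -0.0126 off [0.0002 0.0029 0.0001] ang 0.5 Fn 12.7
14.2 [-1.04  0.23  0.14  2.2   0.43  0.54  0.35] [0.3909 0.2845 0.2081] [ 3.138  0.325 -3.104] F [-8.3  3.9 10.4] g 0.0462 87.1
h -0.0126 off [0.0001 0.0028 0.0001] ang 0.5 Fn 13.1
14.7 [-1.04  0.23  0.14  2.2   0.43  0.54  0.35] [0.3909 0.2846 0.2081] [ 3.138  0.325 -3.104] F [-6.3  3.7 11.3] g 0.046 87.1
h -0.0126 off [0.0002 0.0029 0.0001] ang 0.5 Fn 12.8
15.2 [-1.04  0.23  0.14  2.2   0.43  0.54  0.35] [0.3909 0.2845 0.2081] [ 3.138  0.325 -3.104] F [-6.8  3.6 11. ] g 0.0464 87.1
h -0.0126 off [0.0001 0.0028 0.0001] ang 0.5 Fn 12.8
```

```bash
python3 -m inch '[[0.002,0,-0.01,0,0,0,1],[0.006,0,-0.029,0,0,0,1],[0.006,0,-0.029,0,0,0,1],[0.006,0,-0.029,0,0,0,1],[0,0,0,0,0,0,1]]' >/dev/null;python3 st.py
python3 -m inch '[[0,0,0,0,0.1,0,1],[0,0,0,0,0.1,0,1],[0,0,0,0,0.1,0,1],[0,0,0,0,0.1,0,1],[0,0,0,0,0.11,0,1]]' >/dev/null;python3 log.py
python3 -m inch '[[0,0,0,0,0,0,1],[0,0,0,0,0,0,1]]' >/dev/null
python3 - <<'E'
from plan import *
b,a=now(); print('bottle',b,a)
for cm in('scene','top'):
    im=grab_frame(cm).copy(); save(im,cm+'6.png'); print(cm,proj(cm,b),proj(cm,b+.15*a),[(round(x['score'],2),np.round(x['xy'],1)) for x in landmark_of('bottle',cm)[:1]],[(round(x['score'],2),at_z(cm,x['xy'],0)) for x in landmark_of('tray',cm)[:1]])
cl=[-np.sin(ys),np.cos(ys),0]
for z in(.15,.03): to(*target([.5365,.014,z],[0,0,1],cl))
E
```

```text
15.7 [-1.11  0.03  0.09  2.16  0.37  0.8   0.34] [0.3401 0.2816 0.2958] [ 3.137  0.326 -3.105] F [-0.8  0.3 -3.8] g 0.0463 86.4
h 0.0888 off [-0.      0.0016  0.    ] ang 0.5 Fn -2.9
16.2 [-0.88  0.25  0.18  1.88 -0.18  1.17  0.99] [0.3409 0.2808 0.2928] [ 3.14  -0.19  -3.105] F [-1.2 -0.3 -2.8] g 0.046 86.1
bottle [0.3428 0.2807 0.175 ] [-0.0116  0.0013  0.9999]
scene [454.248 232.506] [465.9681 191.8104] [(0.71, array([456.2, 232.6]))] [(0.71, array([0.5297, 0.0225, 0.    ]))]
top [223.3983 311.9991] [212.5016 309.2584] [] [(0.66, array([0.5508, 0.008 , 0.    ]))]
d world [ 0.1958 -0.2677 -0.0262] tool [-0.1871 -0.275  -0.0087] rot [0.0002 0.012  0.003 ]
d world [ 0.1958 -0.2677 -0.1462] tool [-0.2092 -0.2752  0.1093] rot [0.0002 0.012  0.003 ]
```

```bash
python3 -m inch '[[-0.012,-0.017,0,0,0.012,0,1],[-0.0234,-0.0344,-0.001,0,0,0,1],[-0.0234,-0.0344,-0.001,0,0,0,1],[-0.0234,-0.0344,-0.001,0,0,0,1],[-0.0234,-0.0344,-0.001,0,0,0,1]]' >/dev/null;python3 log.py
python3 -m inch '[[-0.0234,-0.0344,-0.001,0,0,0,1],[-0.0234,-0.0344,-0.001,0,0,0,1],[-0.0234,-0.0344,-0.001,0,0,0,1],[-0.012,-0.017,0,0,0,0,1],[0,0,0,0,0,0,1]]' >/dev/null
python3 -m inch '[[0,0,0,0,0,0,1]]' >/dev/null;python3 log.py
python3 - <<'E'
from plan import *
b,a=now(); print('bottle',b,a)
for cm in('scene','wrist','top'):
    im=grab_frame(cm).copy(); save(im,cm+'7.png'); print(cm,proj(cm,b),proj(cm,b+.15*a),[(round(x['score'],2),np.round(x['xy'],1)) for x in landmark_of('bottle',cm)[:1]],[(round(x['score'],2),at_z(cm,x['xy'],0)) for x in landmark_of('tray',cm)[:1]])
for z in(.02,.004): to(*target([.5365,.014,z],[0,0,1],[-np.sin(ys),np.cos(ys),0]))
cv2.imwrite('pics/v7.png',np.hstack([cv2.resize(cv2.imread('pics/scene7.png')[130:330,250:450],(400,400)),cv2.resize(cv2.imread('pics/wrist7.png'),(400,300)).repeat(1,0)[:300].copy() if 0 else cv2.copyMakeBorder(cv2.resize(cv2.imread('pics/wrist7.png'),(400,300)),0,100,0,0,0)]))
E
```

```text
17.2 [-0.58  0.34  0.29  1.81 -0.16  1.2   1.38] [0.4516 0.1293 0.2764] [ 3.14  -0.197 -3.104] F [ 0.2  0.7 -1.6] g 0.0462 86.0
17.8 [-0.36  0.48  0.34  1.65 -0.17  1.24  1.64] [0.5363 0.0136 0.2628] [ 3.141 -0.198 -3.105] F [ 0.6  0.3 -3.2] g 0.0463 86.2
bottle [0.5364 0.0142 0.1457] [ 0.001  -0.0004  1.    ]
scene [337.6055 220.0408] [339.0926 180.7631] [(0.81, array([335.9, 217.7]))] []
wrist [311.4994 267.4418] [311.4326 336.6181] [(0.93, array([308.2, 269.1]))] []
top [315.2663 250.7848] [314.9978 240.8813] [(0.4, array([242.6, 200.7]))] []
d world [-0.0001 -0.0002 -0.1259] tool [-0.0246 -0.0003  0.1235] rot [-0.     -0.0007  0.0025]
d world [-0.0001 -0.0002 -0.1419] tool [-0.0277 -0.0003  0.1392] rot [-0.     -0.0007  0.0025]
```

View pics/v7.png

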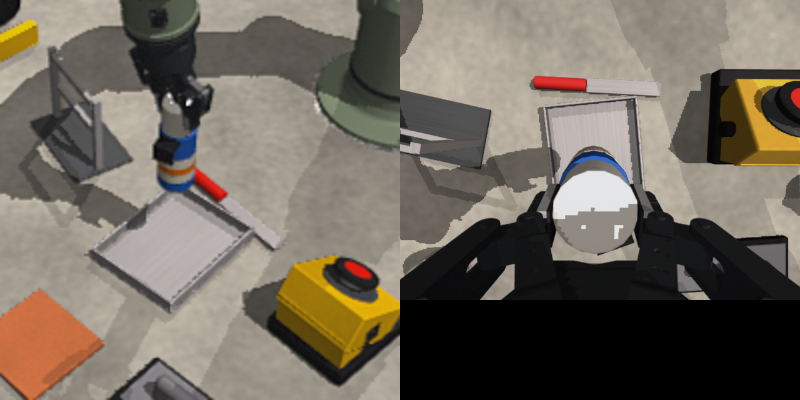

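Scene (left): the bottle is upright above the tray and the pad has sprung back. Wrist (right): the tray is framed around the bottle. Lowering it, the last part in small steps while I watch the force.

```bash
python3 -m inch '[[-0.006,0,0.031,0,0,0,1],[-0.007,0,0.035,0,0,0,1],[-0.006,0,0.031,0,0,0,1],[-0.004,0,0.02,0,0,0,1],[0,0,0,0,0,0,1]]' >/dev/null;python3 log.py
python3 -m inch '[[-0.0012,0,0.006,0,0,0,1],[-0.0008,0,0.004,0,0,0,1],[0,0,0,0,0,0,1]]' >/dev/null;python3 log.py
python3 -m inch '[[-0.0006,0,0.003,0,0,0,1],[0,0,0,0,0,0,1]]' >/dev/null;python3 log.py
```

```text
18.75 [-0.33  0.62  0.3   1.76 -0.21  0.99  1.68] [0.5347 0.0136 0.1415] [ 3.141 -0.202 -3.104] F [ 1.2 -0.8 -2. ] g 0.0458 86.2
19.05 [-0.33  0.63  0.3   1.77 -0.22  0.98  1.68] [0.5362 0.0136 0.1338] [ 3.14  -0.197 -3.104] F [-0.2  0.2 -3.1] g 0.0465 86.2
19.25 [-0.33  0.64  0.3   1.77 -0.22  0.97  1.68] [0.5361 0.0136 0.1305] [ 3.141 -0.198 -3.104] F [-0.8  0.4 -3.1] g 0.046 86.2
```

```bash
python3 -m inch '[[-0.0006,0,0.003,0,0,0,1],[0,0,0,0,0,0,1]]' >/dev/null;python3 log.py
python3 -m inch '[[-0.0006,0,0.003,0,0,0,1],[0,0,0,0,0,0,1]]' >/dev/null;python3 log.py
python3 -m inch '[[-0.0004,0,0.002,0,0,0,1],[0,0,0,0,0,0,1]]' >/dev/null;python3 log.py
```

```text
19.45 [-0.33  0.64  0.29  1.77 -0.22  0.96  1.68] [0.5359 0.0136 0.1271] [ 3.141 -0.198 -3.104] F [ 0.3 -0.3 -2.7] g 0.046 86.2
19.65 [-0.32  0.64  0.29  1.77 -0.22  0.96  1.69] [0.5359 0.0136 0.1239] [ 3.141 -0.198 -3.104] F [ 0.2 -1.1 -3.7] g 0.0464 86.2
19.85 [-0.32  0.65  0.29  1.77 -0.22  0.95  1.69] [0.5359 0.0135 0.122 ] [ 3.141 -0.198 -3.104] F [ 0.2  0.1 -3.7] g 0.0462 86.2
```

```bash
python3 -m inch '[[-0.0003,0,0.0015,0,0,0,1],[0,0,0,0,0,0,1]]' >/dev/null;python3 log.py
python3 -m inch '[[-0.0003,0,0.0015,0,0,0,1],[0,0,0,0,0,0,1]]' >/dev/null;python3 log.py
```

```text
20.05 [-0.32  0.65  0.29  1.77 -0.22  0.95  1.69] [0.5363 0.0134 0.1212] [ 3.141 -0.197 -3.105] F [-1.6 -0.5  6.9] g 0.0463 87.1
20.25 [-0.32  0.65  0.29  1.77 -0.23  0.95  1.69] [0.5368 0.0133 0.1211] [ 3.14  -0.196 -3.105] F [-4.4 -1.  30.9] g 0.0462 89.8
```

```bash
python3 -m inch '[[0.0003,0,-0.0013,0,0,0,1],[0,0,0,0,0,0,1]]' >/dev/null;python3 log.py
python3 -m inch '[[0,0,0,0,0,0,0.45],[0,0,0,0,0,0,0.3],[0,0,0,0,0,0,0],[0,0,0,0,0,0,0],[0,0,0,0,0,0,0]]' 20 >/dev/null;python3 log.py
python3 -m inch '[[0,0,0,0,0,0,0],[0.002,0,-0.01,0,0,0,0],[0.004,0,-0.02,0,0,0,0],[0.006,0,-0.03,0,0,0,0],[0.008,0,-0.04,0,0,0,0]]' >/dev/null;python3 log.py
python3 -m inch '[[0.008,0,-0.04,0,0,0,0],[0.006,0,-0.03,0,0,0,0],[0,0,0,0,0,0,0],[0,0,0,0,0,0,0]]' >/dev/null;python3 log.py
python3 - <<'E'
from h import *
for cm in('scene','wrist'):
    save(grab_frame(cm),cm+'8.png'); print(cm,proj(cm,[.5365,.014,.004]),proj(cm,[.5365,.014,.154]),[(round(x['score'],2),np.round(x['xy'],1)) for x in landmark_of('bottle',cm)[:1]])
cv2.imwrite('pics/v8.png',np.hstack([cv2.resize(cv2.imread('pics/scene8.png')[130:330,250:450],(400,400)),cv2.copyMakeBorder(cv2.resize(cv2.imread('pics/wrist8.png'),(400,300)),0,100,0,0,0)]))
E
```

```text
20.45 [-0.32  0.65  0.29  1.77 -0.22  0.95  1.69] [0.5364 0.0135 0.1212] [ 3.141 -0.197 -3.104] F [-0.6 -0.8 11.5] g 0.0462 87.3
20.95 [-0.32  0.65  0.29  1.78 -0.22  0.95  1.69] [0.536  0.0135 0.1204] [ 3.141 -0.198 -3.104] F [-0.2  0.3  0.1] g 0.0853 0.0
21.45 [-0.35  0.52  0.33  1.7  -0.18  1.16  1.65] [0.5354 0.0134 0.2234] [ 3.141 -0.2   -3.105] F [-0.3  1.3  0.3] g 0.0853 0.0
21.85 [-0.37  0.45  0.35  1.61 -0.16  1.31  1.63] [0.5361 0.0134 0.2946] [ 3.14  -0.197 -3.104] F [ 0.2 -0.2 -0.8] g 0.085 0.0
scene [336.27621755 252.257748  ] [337.61921742 218.0013232 ] [(0.68, array([335.6, 252.2]))]
wrist [312.27912709 246.40310079] [312.61337758 264.51336256] [(0.7, array([312.3, 247.9]))]
```

View pics/v8.png

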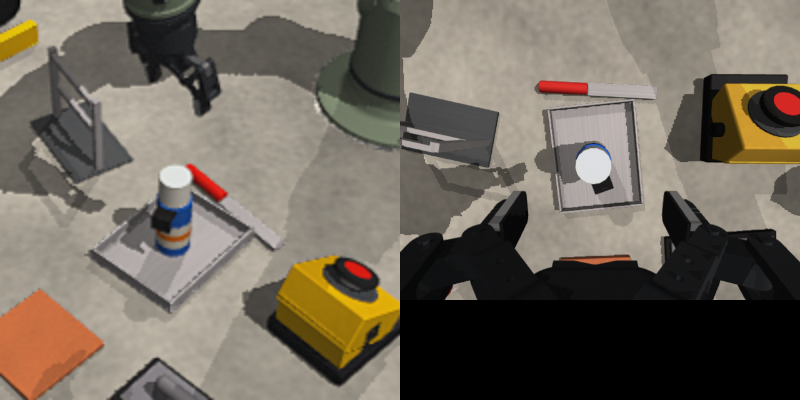

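The bottle stands upright in the middle of the tray (scene crop (175,210)). The gripper is open and clear, the pad is back up, and nothing else has moved, so I'm handing in.

```bash
python3 -c "
from workcell import bot
print(bot.job_done())"
```

```text
the job is handed in; nothing more can be done
None
```

I lifted the bottle off its rail, pressed it onto the pad at full travel for about 2.7 s by the measured forces, and stood it upright in the tray without dropping it. The job is handed in at about 22 s of the 56 s; the hand-in call gave no verdict.

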